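# Find the stamped crate on the studio desk and push it over the returns line

## Task

One of the two empty storage crates on the desk carries a round stamp underneath and has to go back to the supplier. With the fingers only, picking nothing up, tip both crates over and lay each gently down on its side, without letting it crash over, so that their undersides show; then push the stamped one, still on its side, right across the strip of tape to the robot's right-hand side of it. Leave the other crate lying on its side on the left of the tape, and leave everything else on the desk where it is.

Things in the scene. Friction and masses are not known exactly. Their poses are not given: they have to be found in the camera images.
- crate_a: One of two like crates: light grey plastic, empty, open top, 120 mm (its x) by 80 mm (its y) by 130 mm tall (its z), 4 mm slatted walls (slots too narrow for a finger), about 250 g. Origin: centre of the underside; z points out of the open top (up while it stands, level once it lies on its side). At the start its y is within 0.15 rad of world y; its +y side is the robot's left.
- crate_b: The other crate, alike in make, size and weight; origin and axes as crate_a. One stands nearer the robot, one farther, either way round. Pushed near the rim across its 80 mm (y) side a crate tips about its lower edge; pushed low down it slides. Past about 36 degrees it falls by itself unless a finger, such as one inside by the rim, holds it back. It then lies 80 mm high.
- crate_a_mid (a point): Middle of crate_a: on its z axis, 65 mm above the underside (axes as the crate).
- crate_b_mid (a point): Middle of crate_b: on its z axis, 65 mm above the underside (axes as the crate).
- stamp (a point): Centre of the round stamp, on the underside of the crate that has it: a dark ink ring 64 mm across with a bar through it. The other crate's underside is bare. Hidden from sight while the crate stands upright.
- tape: Strip of beige masking tape stuck flat on the white desk, 420 mm long (its x) and 18 mm wide (its y), under 1 mm thick; origin at its middle. The crates start on its +y side (the robot's left); the returns side is its -y side (the robot's right).
- ink: Bystander: small round ink bottle, 26 mm across, 62 mm tall, standing between the two crates' rows. Origin: centre of its underside.
- eraser: Bystander: white eraser in a blue sleeve, 46 x 22 x 13 mm, on the returns side between the two rows. Origin: centre of its underside.
- water: Bystander: clear drinking-water bottle, 64 mm across, 205 mm tall. Origin: centre of its underside.
- mouse: Bystander: black computer mouse, 105 x 60 x 34 mm. Origin: centre of its underside.
- card_box: Bystander: red box of playing cards, 92 x 64 x 30 mm. Origin: centre of its underside.
- exerciser: Bystander: sprung hand exerciser lying flat, about 165 mm long, 105 mm wide, 27 mm high. Origin: on the desk at its middle.
- marker: Bystander: square marker pen lying flat, 135 mm long, 15 mm thick. Origin: on the desk at its middle.
There are look-alikes about, which are no part of the job. Leave any red look-alike of the crate_a alone.

How it is judged:
On the way:
1. both crates lie on their sides at the same time, at rest, both still to the left of the tape (angle between crate_a_mid's own z axis and vertical between 1.4 and 1.74 rad and angle between crate_b_mid's own z axis and vertical between 1.4 and 1.74 rad and linear speed of each of crate_a, crate_b below 0.02 m/s and angular speed of each of crate_a, crate_b below 0.2 rad/s and y of each of crate_a_mid, crate_b_mid in the frame of tape above 0.03 m), for 0.2 s.
At the end, for the whole second after the job is handed in: The stamped crate lies at rest on its side on the desk (within 10 degrees) with its middle at least 60 mm beyond the middle of the tape on the robot's right; the other crate lies at rest on its side with its middle at least 60 mm from the tape on the left (angle between crate_a_mid's own z axis and vertical between 1.4 and 1.74 rad and angle between crate_b_mid's own z axis and vertical between 1.4 and 1.74 rad and linear speed of each of crate_a, crate_b below 0.02 m/s and angular speed of each of crate_a, crate_b below 0.2 rad/s and y of crate_a_mid in the frame of tape below -0.06 m and y of crate_b_mid in the frame of tape above 0.06 m and height (world z) of each of crate_a_mid, crate_b_mid below 0.068 m); the robot touches nothing.
It fails at once if a crate is picked up or carried off the desk (height (world z) of any of crate_a_mid, crate_b_mid above 0.105 m or (angle between crate_a_mid's own z axis and vertical below 0.15 rad and height (world z) of crate_a_mid above 0.09 m) or (angle between crate_a_mid's own z axis and vertical above 1.4 rad and height (world z) of crate_a_mid above 0.085 m) or (angle between crate_b_mid's own z axis and vertical below 0.15 rad and height (world z) of crate_b_mid above 0.09 m) or (angle between crate_b_mid's own z axis and vertical above 1.4 rad and height (world z) of crate_b_mid above 0.085 m)).
It fails at once if a crate is let crash over instead of being laid down (turning faster than 6 rad/s; left to fall freely it passes 7) (angular speed of any of crate_a, crate_b above 6 rad/s).
It fails at once if the unstamped crate crosses the tape (y of crate_b_mid in the frame of tape below 0 m).
It fails at once if a bystander is pushed away by more than 25 mm or knocked over (distance of any of ink, eraser, water, mouse, card_box, exerciser, marker from where it was at the start of the episode above 0.025 m or angle between any of water, ink's own z axis and vertical above 0.5 rad).
It also fails if it takes over 72 s, if anything falls off the work surface, if the arm or the gripper's body presses on something with over 40 N, if the wrist force passes 120 N, or if a joint passes its speed limit or range.

## Robot

A 7-joint arm with a two-finger parallel gripper is mounted at the origin on the work surface. World frame = base frame: x ahead of the robot, y to its left, z up, the work surface at z = 0. Lengths are in m, angles in rad, forces in N, time in s.
With the tool pointing down it reaches from about 0.4 to 0.85 m from the base axis. Payload 10.4 kg.
Tool frame: the origin (TCP) lies between the finger pads; the fingertips stand 8 mm ahead of it and the grasp point (between the pads) lies 11 mm behind it; z points along the fingers, x is the direction in which the jaws open and shut, and the axes are right-handed (so a half turn about z gives the same grasp; the last joint's range is limited). The gripper opens to 87 mm and grips with 3 to 60 N. Pads are 19 mm wide; open, the fingers measure 117 mm over their backs; the gripper's body (75 mm by 190 mm) begins 51 mm behind the grasp point.
Start: joints at [-1.225, 0.332, -0.065, 1.46, 0.022, 1.35, -0.088], TCP at [0.225, 0.583, 0.231] pointing down, gripper open.
Joint ranges: [-2.6, 2.6], [-0.5, 2.12], [-1.47, 1.34], [0.16, 2.42], [-1.27, 4.41], [0.06, 2.06], [-2.6, 2.6]. Speed limits (rad/s): [2.22, 2.22, 2.79, 2.79, 3.14, 3.14, 3.14].

## Interface

Orientations are given as a unit quaternion [x, y, z, w].
In Python, from bench import r, viewer gives the robot as it stands.
- The arm moves only by the tool apply_moves, never from a script. Its argument "increments" is a list of rows, each an object with "grip": the closure in counts, from 0 (fully open) to 255 (shut); "xyz": the shift along the tool's x, y, z in mm, a list of three; "rotation": the turn, a rotation vector about the tool's x, y, z in degrees, a list of three. A call has 1 to 5 rows; each row is the pose to reach, as a shift and turn from the pose measured when the call began, along the tool's axes at that moment; what a row does not reach only later rows make up. A row lasts 1/8 s, in which the tool goes at most 62.5 mm and 10.7 degrees, less where a joint would pass 70% of its speed; a pose out of reach is approached as far as the arm can. A call with a gripper value outside its range is refused whole. The fingers move at their own pace and stop on an object; "squeeze" is the grip in N (left out, the last holds). Time passes only in rows, so rows that repeat a pose let the fingers close. It gives the time, the measured TCP pose, the force and the opening at its end, in the units of the state.
- r.read_state(): the state, without advancing time (a new reading comes with each control period).
- viewer.camera(name): name is "scene" or "top" or "wrist"; returns a dict with "img" (400x640x3 uint8, blue, green, red), "range_z" (400x640 float32, m along the optical axis (not along the pixel's ray), 0 where there is no reading), "vertical_fov" (degrees; the focal length in pixels is half the picture's height over the tangent of half this angle, whatever the lens; pixels are square), "cx", "cy" (the principal point, pixels), "rvec" (rotation vector, rad) and "tvec" (3), from world to camera coordinates, as OpenCV has them. Camera axes: x right, y down, z forward; pixel columns grow to the right and rows downward; lengths in m; the calibration is good to about 2 mm. A picture is of the moment at which its call begins.
- r.close_job(): hands the job in, once; it reports no verdict.
The state is a dict: "time": time; "joint_positions": joint angles; "joint_vel": joint speeds; "joint_torque": joint torques, N m; "ee_pos": TCP position; "eef_rot": TCP orientation; "ft_force": force on the tool from outside, world axes, zero at the start; "torque": the same for the moment, N m; "width": finger opening in m.
Only numpy, scipy, OpenCV 4.12 (cv2) and the standard library are available. Lean on these libraries where they do the work, as an engineer would, in place of code of your own. Each camera call takes 0.05 s, during which the arm holds its last target.

## Working session

There is one attempt and no reset: what is moved stays moved. The work goes in short steps, Python scripts to look and compute and a tool call to move; the robot and the scene stay as the last step left them, time stands still between calls to the robot, and variables do not carry over. Pictures are saved under pics/ and viewed, and the job is handed in when it is done.

Besides the shell and the picture viewer there is one more tool, called after ">>>" as a command line: name --argument value ..., lists and objects as JSON in quotes. apply_moves: Moves the arm, as the interface text tells. Its arguments: {"type":"object","properties":{"increments":{"type":"array","items":{"type":"object","properties":{"grip":{"type":"number"},"xyz":{"type":"array","items":{"type":"number"}},"rotation":{"type":"array","items":{"type":"number"}}}}},"squeeze":{"type":"number"}},"required":["increments"]}

```bash
mkdir -p pics; ls; cat > h.py <<'E'
import numpy as np, cv2
from bench import r, viewer
from scipy.spatial.transform import Rotation as R
def cam(n,save=None):
    c=viewer.camera(n)
    c['f']=c['img'].shape[0]/2/np.tan(np.radians(c['vertical_fov'])/2)
    c['R']=cv2.Rodrigues(np.array(c['rvec'],float))[0]; c['t']=np.array(c['tvec'],float).reshape(3)
    if save: cv2.imwrite('pics/'+save,c['img'])
    return c
def ray(c,u,v,z):
    d=c['R'].T@np.array([(u-c['cx'])/c['f'],(v-c['cy'])/c['f'],1]); o=-c['R'].T@c['t']
    return o+d*(z-o[2])/d[2]
def cloud(c):
    Z=c['range_z']; v,u=np.indices(Z.shape)
    P=np.stack([(u-c['cx'])/c['f']*Z,(v-c['cy'])/c['f']*Z,Z],-1)
    W=(P-c['t'])@c['R']; W[Z<=0]=np.nan
    return W
def st():
    s=r.read_state(); print('t',round(s['time'],2),'p',np.round(s['ee_pos'],3),'F',np.round(s['ft_force'],1),'w',round(s['width'],3)); print(np.round(R.from_quat(s['eef_rot']).as_matrix(),3)); return s
E
python3 - <<'E'
from h import *
st()
for n in ['scene','top','wrist']:
    c=cam(n,n+'0.png'); print(n,c['f'],c['cx'],c['cy'],-c['R'].T@c['t'],c['R'][2])
E
```

```text
pics
t 0.0 p [0.225 0.583 0.23 ] F [-0.4  0.2 -0. ] w 0.087
[[ 0.361  0.933 -0.   ]
 [ 0.933 -0.361 -0.001]
 [-0.001  0.    -1.   ]]
scene 494.28985096161466 316.70984851197454 195.0301711741275 [1.43209052 0.61469958 0.77165002] [-0.68314583 -0.49467434 -0.53722349]
top 413.4445197193421 324.1979913495167 201.27833917085434 [ 0.45877943 -0.00418295  1.19395185] [ 0.06921676 -0.02425316 -0.99730679]
wrist 329.33198428131044 313.37026940366934 200.8688737478793 [0.16253871 0.60736136 0.38388715] [ 0.22937401 -0.09181954 -0.9689978 ]
```

View pics/top0.png

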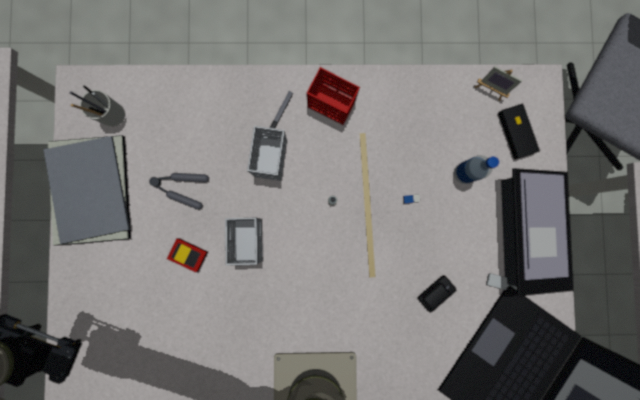

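View pics/scene0.png

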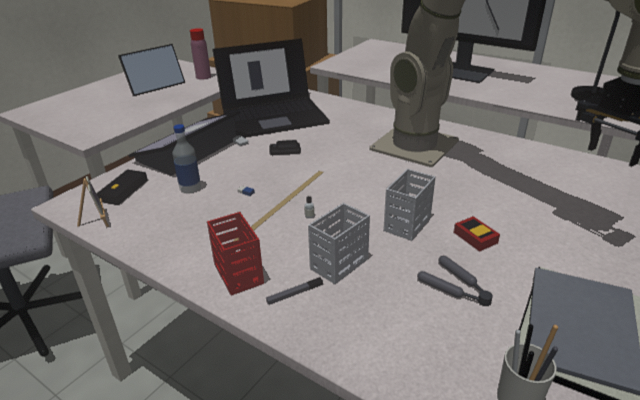

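The top view shows the near crate at about (244,242), the far crate at (267,152), the tape from (363,135) to (372,276), the ink at (332,200), the eraser at (410,199) and the marker at (283,107). The red look-alike is at (332,95). Next I measure them.

```bash
python3 - <<'E'
from h import *
c=cam('top'); W=cloud(c); im=c['img']
big=cv2.resize(im[60:300,130:450],None,fx=2.5,fy=2.5,interpolation=cv2.INTER_CUBIC); cv2.imwrite('pics/crop.png',big)
def rect(m):
    p=W[m][:,:2].astype(np.float32); b=cv2.minAreaRect(p); return np.round(b[0],3),np.round(b[1],3),round(b[2],1),len(p), np.round(cv2.boxPoints(b),3).tolist()
u0=np.zeros(im.shape[:2],bool)
def win(a,b,cc,d):
    m=u0.copy(); m[cc:d,a:b]=1; return m
Z=W[...,2]
for n,w in dict(near=(215,275,208,275),far=(240,295,120,190)).items():
    m=win(*w)
    print(n,rect(m&(Z>0.118)&(Z<.14)), np.nanmax(Z[m]))
for n,w,h in [('ink',(322,342,190,210),.03),('eraser',(400,422,190,208),.005),('marker',(265,300,88,126),.006),('red',(300,362,65,130),.1),('water',(450,505,150,190),.05),('mouse',(410,460,270,315),.01)]:
    m=win(*w)&(Z>h); print(n,rect(m)[:4] if m.any() else None,np.nanmax(Z[win(*w)]))
hsv=cv2.cvtColor(im,cv2.COLOR_BGR2HSV)
m=(hsv[...,1]>50)&(hsv[...,0]>12)&(hsv[...,0]<30)&win(350,385,125,285)
P=np.array([ray(c,u,v,0) for v,u in np.argwhere(m)]); b=cv2.minAreaRect(P[:,:2].astype(np.float32)); print('tape',b,cv2.boxPoints(b)); print(np.nanmean(Z[win(280,320,220,260)]))
E
```

```text
near (array([0.433, 0.184]), array([0.12 , 0.081]), 1.0, 315, [[0.37299999594688416, 0.22300000488758087], [0.37400001287460327, 0.14300000667572021], [0.49399998784065247, 0.14499999582767487], [0.492000013589859, 0.22499999403953552]]) 0.13381718252865843
far (array([0.667, 0.12 ]), array([0.08, 0.12]), 81.6, 312, [[0.6019999980926514, 0.09000000357627869], [0.7210000157356262, 0.07199999690055847], [0.7329999804496765, 0.1509999930858612], [0.6129999756813049, 0.16899999976158142]]) 0.13563565158515184
ink (array([ 0.543, -0.055]), array([0.024, 0.024]), 70.1, 67) 0.06645734145399727
eraser (array([ 0.552, -0.284]), array([0.035, 0.048]), 5.6, 129) 0.020761046995451223
marker (array([0.813, 0.088]), array([0.078, 0.094]), 22.9, 206) 0.022223754799375578
red (array([ 0.827, -0.057]), array([0.121, 0.082]), 62.6, 582) 0.13466116942406098
water (array([ 0.619, -0.438]), array([0.064, 0.057]), 18.6, 785) 0.21006182597235226
mouse (array([ 0.275, -0.351]), array([0.061, 0.105]), 39.2, 780) 0.04012978426700904
tape ((0.532013475894928, -0.15687856078147888), (0.41420358419418335, 0.016403881832957268), 2.8689639568328857) [[ 0.32476076 -0.15905274]
 [ 0.32558176 -0.17543606]
 [ 0.73926616 -0.15470438]
 [ 0.73844516 -0.13832106]]
-0.00028206020242745435
```

View pics/crop.png

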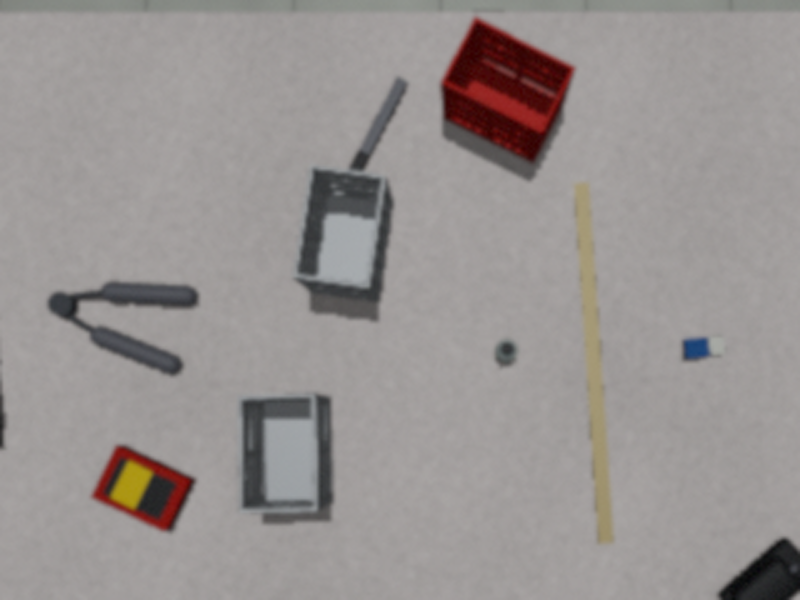

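>>> apply_moves --increments '[{"xyz": [-35,44,0],"rotation": [0,0,-5],"grip": 100},{"xyz": [-72,90,0],"rotation": [0,0,-10],"grip": 179},{"xyz": [-110,136,0],"rotation": [0,0,-15],"grip": 179},{"xyz": [-148,183,0],"rotation": [0,0,-20],"grip": 179},{"xyz": [-186,230,0],"rotation": [0,0,-22],"grip": 179}]' --squeeze 12

```text
time: 0.82
ee_pos: [0.3734, 0.3245, 0.2303]
eef_rot: [0.701, 0.713, -0.0, 0.0]
ft_force: [1.7, 0.4, 0.8]
width: 0.0448
```

```bash
python3 - <<'E'
from h import *
s=st(); print(np.round(s['joint_positions'],2))
cam('wrist','w1.png');cam('scene','s1.png')
E
```

```text
t 0.82 p [0.373 0.324 0.23 ] F [1.7 0.4 0.8] w 0.045
[[-0.017  1.    -0.   ]
 [ 1.     0.017 -0.   ]
 [-0.    -0.    -1.   ]]
[-0.87  0.04  0.07  1.8  -0.    1.3   0.78]
```

View pics/s1.png

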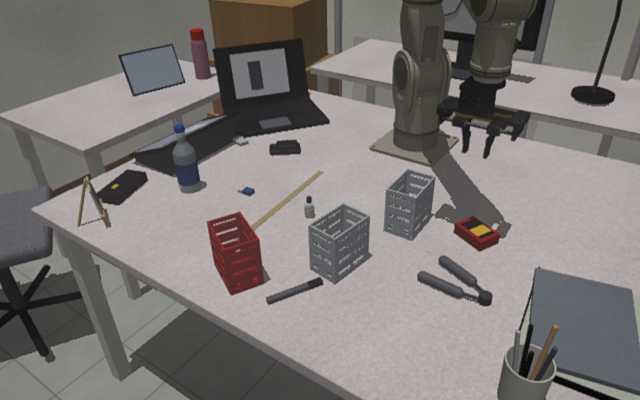

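View pics/w1.png

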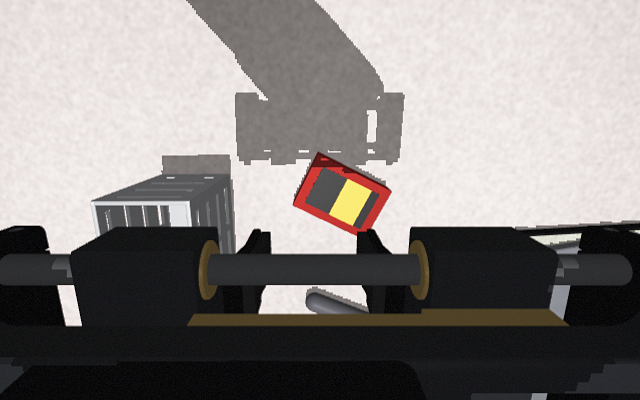

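>>> apply_moves --increments '[{"xyz": [-40,23,0],"rotation": [0,0,0],"grip": 179},{"xyz": [-80,45,10],"rotation": [0,0,0],"grip": 179},{"xyz": [-103,58,30],"rotation": [0,0,0],"grip": 179},{"xyz": [-103,58,55],"rotation": [0,0,0],"grip": 179},{"xyz": [-103,58,55],"rotation": [0,0,0],"grip": 179}]'

```text
time: 1.55
ee_pos: [0.4343, 0.2172, 0.1744]
eef_rot: [0.705, 0.709, -0.002, 0.001]
ft_force: [-0.3, 0.2, -0.0]
width: 0.0262
```

```bash
python3 - <<'E'
from h import *
s=st(); print(np.round(s['joint_positions'],2))
cam('wrist','w2.png');cam('scene','s2.png')
E
```

```text
t 1.55 p [0.434 0.217 0.174] F [-0.3  0.2 -0. ] w 0.026
[[-0.006  1.    -0.002]
 [ 1.     0.006 -0.004]
 [-0.004 -0.002 -1.   ]]
[-0.74  0.06  0.19  1.9  -0.01  1.18  1.03]
```

View pics/s2.png

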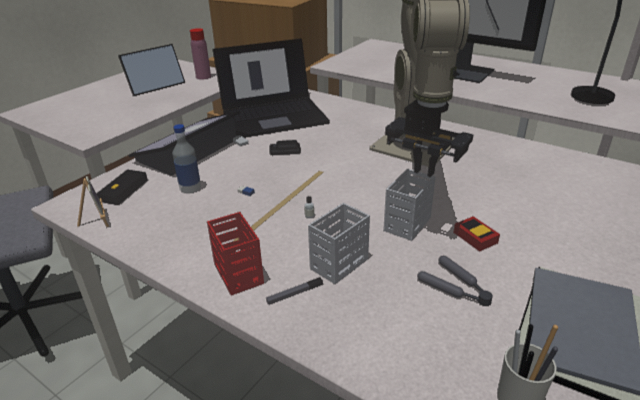

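View pics/w2.png

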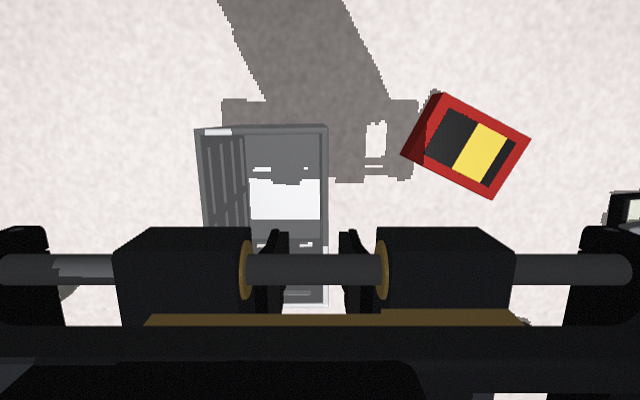

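>>> apply_moves --increments '[{"xyz": [5,0,20],"rotation": [0,0,0],"grip": 179},{"xyz": [5,-1,54],"rotation": [0,0,0],"grip": 179},{"xyz": [5,-1,54],"rotation": [0,0,0],"grip": 179}]'

```text
time: 2.02
ee_pos: [0.4332, 0.2232, 0.1217]
eef_rot: [0.704, 0.71, -0.002, 0.001]
ft_force: [-0.1, -1.0, 0.6]
width: 0.0265
```

```bash
cat >> h.py <<'E'
def plan(piv,yawdeg,ths,e=120,phimax=50.,sh=0):
    # piv: world xy of pivot-edge point at finger station; yaw of crate; ths deg list
    s=r.read_state(); p0=np.array(s['ee_pos']); R0=R.from_quat(s['eef_rot'])
    y=np.radians(yawdeg); ex=np.array([np.cos(y),np.sin(y),0]); ey=np.array([-np.sin(y),np.cos(y),0]); ez=np.array([0,0,1.])
    Rb=R.from_matrix(np.stack([ey,ex,-ez],1))
    for th in ths:
        t=np.radians(th); q=np.array([*piv,0])+ey*(.078*np.cos(t)-e/1e3*np.sin(t)+sh/1e3)+ez*(.078*np.sin(t)+e/1e3*np.cos(t))
        Rt=Rb*R.from_euler('y',phimax*th/90,degrees=True)
        print(th,np.round(q,3),'xyz',np.round(R0.inv().apply(q-p0)*1e3).astype(int).tolist(),'rot',np.round(np.degrees((R0.inv()*Rt).as_rotvec()),1).tolist())
E
python3 - <<'E'
from h import *
s=st()
plan((0.434,0.144),1,[4,8,12,16,20])
E
```

```text
t 2.02 p [0.433 0.223 0.122] F [-0.1 -1.   0.6] w 0.026
[[-0.008  1.    -0.001]
 [ 1.     0.008 -0.003]
 [-0.003 -0.001 -1.   ]]
4 [0.433 0.213 0.125] xyz [-10, -1, -3] rot [-0.1, 2.4, -0.5]
8 [0.433 0.205 0.13 ] xyz [-19, 0, -8] rot [-0.0, 4.6, -0.5]
12 [0.433 0.195 0.134] xyz [-28, 0, -12] rot [-0.0, 6.9, -0.5]
16 [0.433 0.186 0.137] xyz [-37, 0, -15] rot [-0.0, 9.1, -0.5]
20 [0.433 0.176 0.139] xyz [-47, 0, -18] rot [-0.0, 11.3, -0.5]
```

>>> apply_moves --increments '[{"xyz": [-10,0,-3],"rotation": [0,2.4,-0.5],"grip": 179},{"xyz": [-19,0,-8],"rotation": [0,4.6,-0.5],"grip": 179},{"xyz": [-28,0,-12],"rotation": [0,6.9,-0.5],"grip": 179},{"xyz": [-37,0,-15],"rotation": [0,9.1,-0.5],"grip": 179},{"xyz": [-47,0,-18],"rotation": [0,11.3,-0.5],"grip": 179}]'

```text
time: 2.65
ee_pos: [0.4347, 0.177, 0.1427]
eef_rot: [0.697, 0.71, 0.07, -0.069]
ft_force: [0.9, 0.7, -1.0]
width: 0.0259
```

```bash
python3 - <<'E'
from h import *
s=st(); print(np.round(s['joint_positions'],2))
cam('scene','s3.png')
plan((0.434,0.144),1,[24,28,32,36,40])
im=cv2.imread('pics/s3.png'); cv2.imwrite('pics/s3c.png',cv2.resize(im[80:280,280:520],None,fx=2.5,fy=2.5))
E
```

```text
t 2.65 p [0.435 0.177 0.143] F [ 0.9  0.7 -1. ] w 0.026
[[-0.018  1.    -0.001]
 [ 0.98   0.018  0.196]
 [ 0.196  0.003 -0.981]]
[-0.61  0.01  0.26  2.04 -0.22  1.03  1.35]
24 [0.434 0.166 0.141] xyz [-8, -2, 0] rot [0.2, 2.0, -0.1]
28 [0.434 0.157 0.143] xyz [-18, -2, -3] rot [0.2, 4.2, -0.1]
32 [0.434 0.147 0.143] xyz [-28, -2, -6] rot [0.2, 6.4, -0.1]
36 [0.434 0.137 0.143] xyz [-37, -2, -8] rot [0.2, 8.6, -0.1]
40 [0.434 0.127 0.142] xyz [-47, -2, -9] rot [0.2, 10.9, -0.1]
```

View pics/s3c.png

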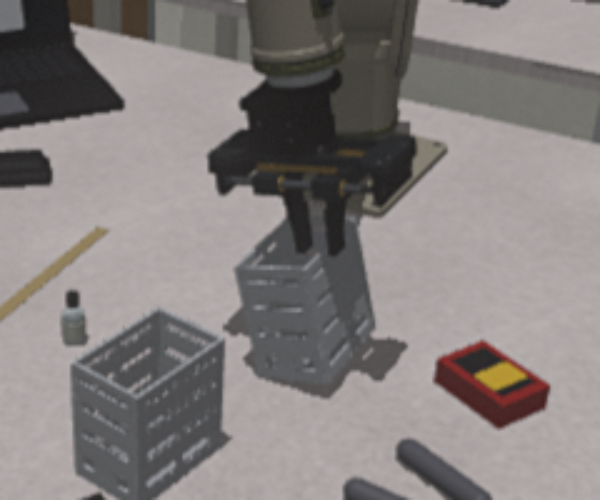

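>>> apply_moves --increments '[{"xyz": [-8,-2,0],"rotation": [0,2.0,0],"grip": 179},{"xyz": [-18,-2,-3],"rotation": [0,4.2,0],"grip": 179},{"xyz": [-28,-2,-6],"rotation": [0,6.4,0],"grip": 179},{"xyz": [-37,-2,-8],"rotation": [0,8.6,0],"grip": 179},{"xyz": [-47,-2,-9],"rotation": [0,10.9,0],"grip": 179}]'

```text
time: 3.32
ee_pos: [0.4347, 0.1273, 0.1443]
eef_rot: [0.688, 0.7, 0.138, -0.137]
ft_force: [-0.8, -0.3, -0.4]
width: 0.0256
```

```bash
python3 - <<'E'
from h import *
s=st(); print(np.round(s['joint_positions'],2))
cam('scene','s4.png')
plan((0.434,0.144),1,[44,48,52,56,60])
im=cv2.imread('pics/s4.png'); cv2.imwrite('pics/s4c.png',cv2.resize(im[80:280,280:520],None,fx=2.5,fy=2.5))
E
```

```text
t 3.33 p [0.435 0.127 0.144] F [-0.8 -0.3 -0.4] w 0.026
[[-0.017  1.    -0.002]
 [ 0.925  0.017  0.38 ]
 [ 0.38   0.005 -0.925]]
[-0.48  0.    0.39  2.09 -0.45  1.06  1.72]
44 [0.434 0.117 0.141] xyz [-9, 0, 0] rot [0.3, 2.0, -0.1]
48 [0.435 0.107 0.138] xyz [-19, 0, -2] rot [0.3, 4.2, -0.1]
52 [0.435 0.097 0.135] xyz [-29, 0, -3] rot [0.3, 6.5, -0.1]
56 [0.435 0.088 0.132] xyz [-39, 0, -3] rot [0.3, 8.7, -0.1]
60 [0.435 0.079 0.128] xyz [-49, 0, -3] rot [0.3, 10.9, -0.1]
```

View pics/s4c.png

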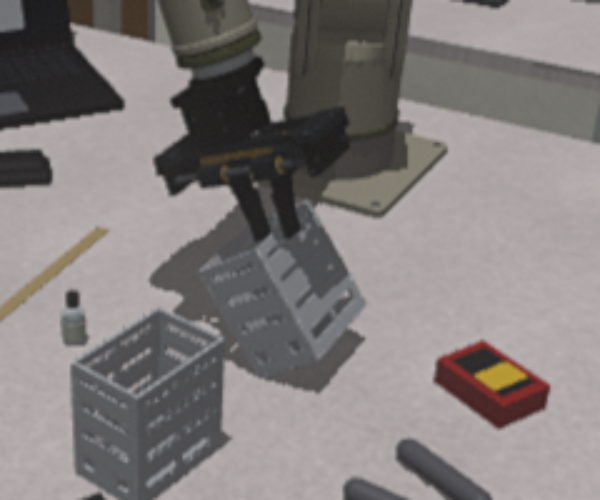

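>>> apply_moves --increments '[{"xyz": [-9,0,0],"rotation": [0.3,2.0,0],"grip": 179},{"xyz": [-19,0,-2],"rotation": [0.3,4.2,0],"grip": 179},{"xyz": [-29,0,-3],"rotation": [0.3,6.5,0],"grip": 179},{"xyz": [-39,0,-3],"rotation": [0.3,8.7,0],"grip": 179},{"xyz": [-49,0,-3],"rotation": [0.3,10.9,0],"grip": 179}]'

```text
time: 4.0
ee_pos: [0.4361, 0.0792, 0.129]
eef_rot: [0.671, 0.684, 0.201, -0.205]
ft_force: [-0.3, -1.3, -0.9]
width: 0.0259
```

```bash
python3 - <<'E'
from h import *
s=st(); print(np.round(s['joint_positions'],2))
cam('scene','s5.png')
plan((0.434,0.144),1,[63,66,69,72,75])
im=cv2.imread('pics/s5.png'); cv2.imwrite('pics/s5c.png',cv2.resize(im[80:280,280:520],None,fx=2.5,fy=2.5))
E
```

```text
t 4.0 p [0.436 0.079 0.129] F [-0.3 -1.3 -0.9] w 0.026
[[-0.016  1.    -0.009]
 [ 0.835  0.018  0.55 ]
 [ 0.55   0.001 -0.835]]
[-0.34  0.12  0.51  2.1  -0.69  1.17  2.12]
63 [0.435 0.073 0.124] xyz [-6, -1, 1] rot [0.1, 1.6, -0.1]
66 [0.435 0.066 0.12 ] xyz [-14, -1, 0] rot [0.1, 3.3, -0.1]
69 [0.435 0.06  0.116] xyz [-21, -1, 1] rot [0.1, 4.9, -0.1]
72 [0.436 0.054 0.111] xyz [-29, -1, 1] rot [0.1, 6.6, -0.1]
75 [0.436 0.048 0.106] xyz [-36, -1, 2] rot [0.1, 8.3, -0.1]
```

View pics/s5c.png

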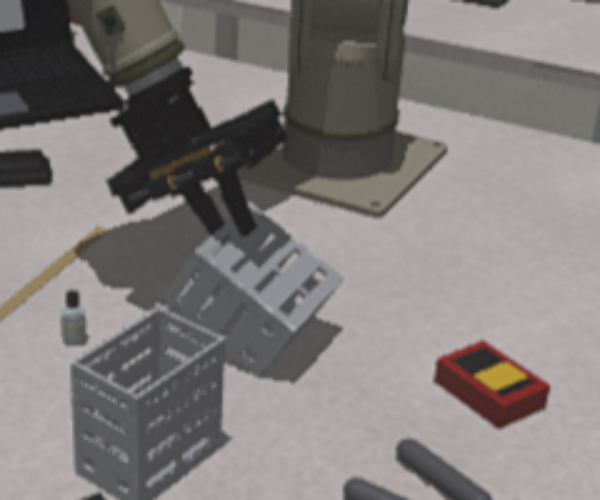

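>>> apply_moves --increments '[{"xyz": [-6,-1,1],"rotation": [0,1.5,0],"grip": 179},{"xyz": [-14,-1,0],"rotation": [0,3,0],"grip": 175},{"xyz": [-21,-1,1],"rotation": [0,4.5,0],"grip": 172},{"xyz": [-29,-1,1],"rotation": [0,6,0],"grip": 170},{"xyz": [-36,-1,2],"rotation": [0,7,0],"grip": 168}]'

```text
time: 4.68
ee_pos: [0.4358, 0.0489, 0.1073]
eef_rot: [0.658, 0.67, 0.242, -0.246]
ft_force: [0.3, 1.0, -1.0]
width: 0.0291
```

```bash
python3 - <<'E'
from h import *
s=st(); print(np.round(s['joint_positions'],2))
cam('scene','s6.png')
plan((0.434,0.144),1,[78,81,84,87,90])
im=cv2.imread('pics/s6.png'); cv2.imwrite('pics/s6c.png',cv2.resize(im[80:280,280:520],None,fx=2.5,fy=2.5))
E
```

```text
t 4.67 p [0.436 0.049 0.107] F [ 0.3  1.  -1. ] w 0.029
[[-0.014  1.    -0.012]
 [ 0.762  0.018  0.648]
 [ 0.648 -0.    -0.762]]
[-0.21  0.26  0.55  2.09 -0.83  1.27  2.36]
78 [0.436 0.043 0.101] xyz [-7, 0, 1] rot [-0.0, 2.9, -0.0]
81 [0.436 0.038 0.096] xyz [-15, 0, 1] rot [-0.0, 4.6, -0.0]
84 [0.436 0.033 0.09 ] xyz [-22, 0, 3] rot [-0.0, 6.3, -0.0]
87 [0.436 0.028 0.084] xyz [-30, 0, 4] rot [-0.0, 7.9, -0.0]
90 [0.436 0.024 0.078] xyz [-37, 0, 6] rot [-0.0, 9.6, -0.0]
```

View pics/s6c.png

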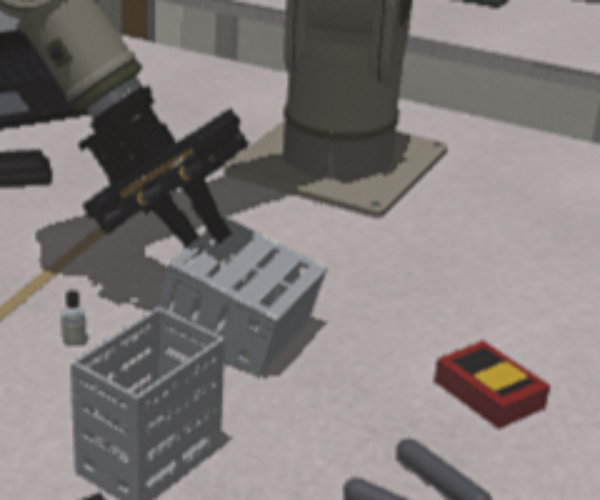

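>>> apply_moves --increments '[{"xyz": [-7,0,1],"rotation": [0,1.5,0],"grip": 166},{"xyz": [-15,0,1],"rotation": [0,2.5,0],"grip": 163},{"xyz": [-22,0,3],"rotation": [0,3,0],"grip": 160},{"xyz": [-30,0,4],"rotation": [0,3,0],"grip": 157},{"xyz": [-37,0,6],"rotation": [0,3,0],"grip": 155}]'

```text
time: 5.35
ee_pos: [0.436, 0.0237, 0.0777]
eef_rot: [0.652, 0.663, 0.259, -0.264]
ft_force: [0.3, -0.5, 0.6]
width: 0.034
```

```bash
python3 - <<'E'
from h import *
s=st(); print(np.round(s['joint_positions'],2))
cam('scene','s7.png')
plan((0.434,0.144),1,[90])
im=cv2.imread('pics/s7.png'); cv2.imwrite('pics/s7c.png',cv2.resize(im[80:280,280:520],None,fx=2.5,fy=2.5))
E
```

```text
t 5.35 p [0.436 0.024 0.078] F [ 0.3 -0.5  0.6] w 0.034
[[-0.012  1.    -0.012]
 [ 0.727  0.017  0.687]
 [ 0.687 -0.001 -0.727]]
[-0.13  0.38  0.55  2.07 -0.9   1.32  2.51]
90 [0.436 0.024 0.078] xyz [1, 0, 0] rot [-0.0, 6.6, -0.1]
```

View pics/s7c.png

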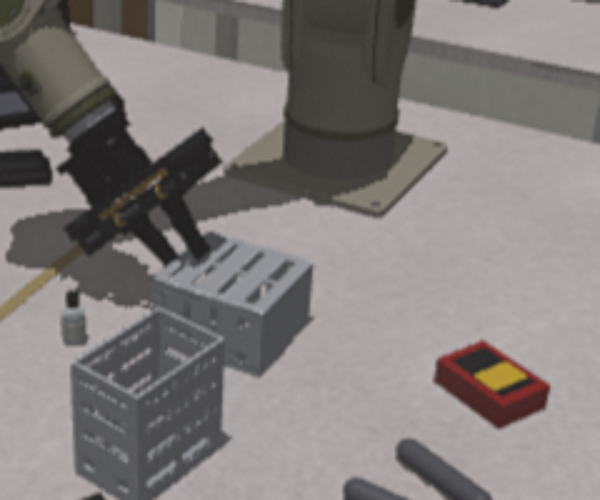

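>>> apply_moves --increments '[{"xyz": [0,0,0],"rotation": [0,0,0],"grip": 115},{"xyz": [0,0,-10],"rotation": [0,0,0],"grip": 115},{"xyz": [0,0,-35],"rotation": [0,0,0],"grip": 115},{"xyz": [15,0,-75],"rotation": [0,-8,0],"grip": 115},{"xyz": [45,0,-110],"rotation": [0,-18,0],"grip": 140}]'

```text
time: 6.02
ee_pos: [0.4368, -0.0222, 0.1888]
eef_rot: [0.687, 0.694, 0.152, -0.155]
ft_force: [0.2, 1.1, -0.6]
width: 0.0434
```

```bash
cat >> h.py <<'E'
def rel(q,yawdeg,phi=0,n=1):
    s=r.read_state(); p0=np.array(s['ee_pos']); R0=R.from_quat(s['eef_rot'])
    y=np.radians(yawdeg); ex=np.array([np.cos(y),np.sin(y),0]); ey=np.array([-np.sin(y),np.cos(y),0])
    Rt=R.from_matrix(np.stack([ey,ex,[0,0,-1]],1))*R.from_euler('y',phi,degrees=True)
    print('goal xyz',np.round(R0.inv().apply(np.array(q)-p0)*1e3).astype(int).tolist(),'rot',np.round(np.degrees((R0.inv()*Rt).as_rotvec()),1).tolist())
E
python3 - <<'E'
from h import *
s=st(); print(np.round(s['joint_positions'],2))
c=cam('scene','s8.png'); im=c['img']
cv2.imwrite('pics/s8c.png',cv2.resize(im[150:270,340:480],None,fx=5,fy=5,interpolation=cv2.INTER_CUBIC))
rel((.6727,.158,.2),-8.4)
c=cam('top'); W=cloud(c); Z=W[...,2]
m=(Z>.07)&(Z<.095)&(W[...,0]>.34)&(W[...,0]<.52)&(W[...,1]>-.0)&(W[...,1]<.2)
b=cv2.minAreaRect(W[m][:,:2].astype(np.float32)); print(b, Z[m].mean(),Z[m].std())
E
```

```text
t 6.03 p [ 0.437 -0.022  0.189] F [ 0.2  1.1 -0.6] w 0.043
[[-0.009  1.    -0.007]
 [ 0.906  0.011  0.423]
 [ 0.423 -0.002 -0.906]]
[-0.33  0.03  0.62  1.98 -0.45  1.3   2.03]
goal xyz [160, 234, 74] rot [-1.3, -24.5, 9.0]
((0.4349706768989563, 0.07956067472696304), (0.12004217505455017, 0.1300729513168335), 0.9736289978027344) 0.07980054636049078 0.002116595510717533
```

View pics/s8c.png

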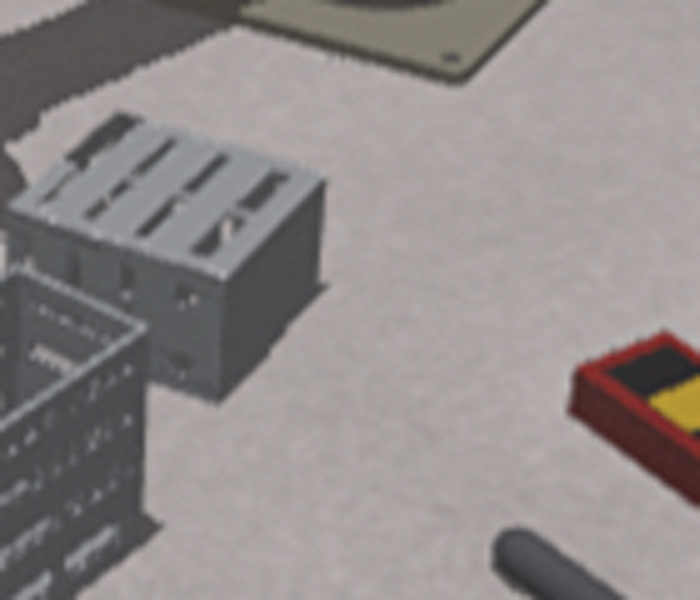

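>>> apply_moves --increments '[{"xyz": [30,45,8],"rotation": [0,-5,2],"grip": 179},{"xyz": [62,92,25],"rotation": [-0.5,-10,4],"grip": 179},{"xyz": [95,140,40],"rotation": [-0.8,-15,6],"grip": 179},{"xyz": [128,187,55],"rotation": [-1,-20,8],"grip": 179},{"xyz": [160,234,74],"rotation": [-1.3,-24.5,9],"grip": 179}]'

```text
time: 6.75
ee_pos: [0.6724, 0.1631, 0.2009]
eef_rot: [0.755, 0.656, 0.004, -0.003]
ft_force: [1.8, -0.7, 0.6]
width: 0.0259
```

```bash
python3 - <<'E'
from h import *
s=st(); print(np.round(s['joint_positions'],2))
rel((.6727,.158,.16),-8.4)
rel((.6727,.158,.122),-8.4)
E
```

```text
t 6.75 p [0.672 0.163 0.201] F [ 1.8 -0.7  0.6] w 0.026
[[ 0.139  0.99   0.003]
 [ 0.99  -0.139  0.01 ]
 [ 0.01   0.001 -1.   ]]
[-0.62  0.52  0.48  1.33 -0.25  1.34  1.29]
goal xyz [-5, 1, 41] rot [0.1, -0.6, 0.4]
goal xyz [-6, 1, 79] rot [0.1, -0.6, 0.4]
```

>>> apply_moves --increments '[{"xyz": [-5,1,20],"rotation": [0,-0.6,0.4],"grip": 179},{"xyz": [-5,1,41],"rotation": [0,-0.6,0.4],"grip": 179},{"xyz": [-5,1,41],"rotation": [0,-0.6,0.4],"grip": 179}]'

```text
time: 7.12
ee_pos: [0.6717, 0.1575, 0.1584]
eef_rot: [0.757, 0.653, -0.001, -0.0]
ft_force: [0.8, 0.0, 0.1]
width: 0.0262
```

```bash
python3 - <<'E'
from h import *
s=st(); cam('wrist','w9.png')
rel((.6727,.158,.122),-8.4)
E
```

```text
t 7.12 p [0.672 0.157 0.158] F [0.8 0.  0.1] w 0.026
[[ 0.147  0.989 -0.002]
 [ 0.989 -0.147 -0.001]
 [-0.002 -0.002 -1.   ]]
goal xyz [0, 0, 38] rot [0.0, 0.0, -0.0]
```

View pics/w9.png

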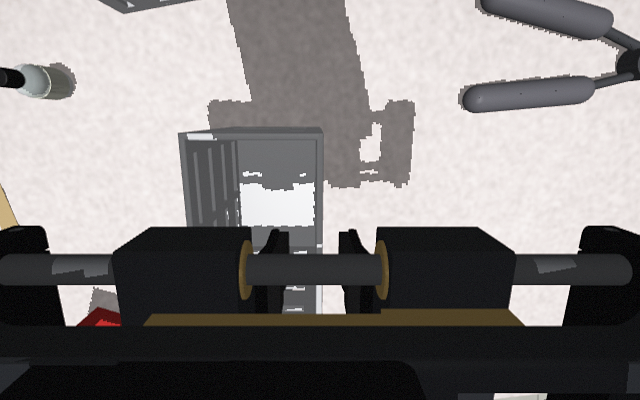

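>>> apply_moves --increments '[{"xyz": [0,0,20],"rotation": [0,0,0],"grip": 179},{"xyz": [0,0,38],"rotation": [0,0,0],"grip": 179},{"xyz": [0,0,38],"rotation": [0,0,0],"grip": 179}]'

```text
time: 7.55
ee_pos: [0.6711, 0.1574, 0.1199]
eef_rot: [0.757, 0.653, -0.002, -0.001]
ft_force: [-1.0, -0.3, -0.0]
width: 0.0261
```

```bash
python3 - <<'E'
from h import *
s=st()
plan((.6615,.081),-8.4,[4,8,12,16,20])
E
```

```text
t 7.55 p [0.671 0.157 0.12 ] F [-1.  -0.3 -0. ] w 0.026
[[ 0.147  0.989 -0.003]
 [ 0.989 -0.147 -0.001]
 [-0.002 -0.003 -1.   ]]
4 [0.672 0.15  0.125] xyz [-8, 2, -5] rot [-0.2, 2.3, -0.0]
8 [0.67  0.141 0.13 ] xyz [-17, 2, -10] rot [-0.2, 4.5, -0.1]
12 [0.669 0.132 0.134] xyz [-26, 2, -14] rot [-0.2, 6.8, -0.1]
16 [0.668 0.122 0.137] xyz [-35, 2, -17] rot [-0.2, 9.0, -0.1]
20 [0.666 0.113 0.139] xyz [-45, 2, -19] rot [-0.2, 11.2, -0.1]
```

>>> apply_moves --increments '[{"xyz": [-8,0,-5],"rotation": [0,2.3,0],"grip": 179},{"xyz": [-17,0,-10],"rotation": [0,4.5,0],"grip": 179},{"xyz": [-26,1,-14],"rotation": [0,6.8,0],"grip": 179},{"xyz": [-35,1,-17],"rotation": [0,9.0,0],"grip": 179},{"xyz": [-45,1,-19],"rotation": [0,11.2,0],"grip": 179}]'

```text
time: 8.18
ee_pos: [0.6659, 0.113, 0.1401]
eef_rot: [0.754, 0.65, 0.073, -0.065]
ft_force: [0.1, 0.6, 1.0]
width: 0.026
```

```bash
python3 - <<'E'
from h import *
s=st(); print(np.round(s['joint_positions'],2))
plan((.6615,.081),-8.4,[24,28,32,36,40])
im=cam('scene')['img']; cv2.imwrite('pics/s10c.png',cv2.resize(im[80:300,240:480],None,fx=2.5,fy=2.5))
E
```

```text
t 8.18 p [0.666 0.113 0.14 ] F [0.1 0.6 1. ] w 0.026
[[ 0.144  0.989  0.027]
 [ 0.97  -0.146  0.193]
 [ 0.195 -0.002 -0.981]]
[-0.45  0.49  0.42  1.5  -0.42  1.17  1.51]
24 [0.665 0.103 0.141] xyz [-9, 0, -3] rot [-0.1, 2.1, -0.0]
28 [0.663 0.093 0.143] xyz [-19, 0, -6] rot [-0.1, 4.3, -0.0]
32 [0.662 0.084 0.143] xyz [-29, 0, -9] rot [-0.1, 6.5, -0.0]
36 [0.66  0.074 0.143] xyz [-38, 0, -11] rot [-0.1, 8.8, -0.0]
40 [0.659 0.064 0.142] xyz [-48, 0, -12] rot [-0.1, 11.0, -0.0]
```

View pics/s10c.png

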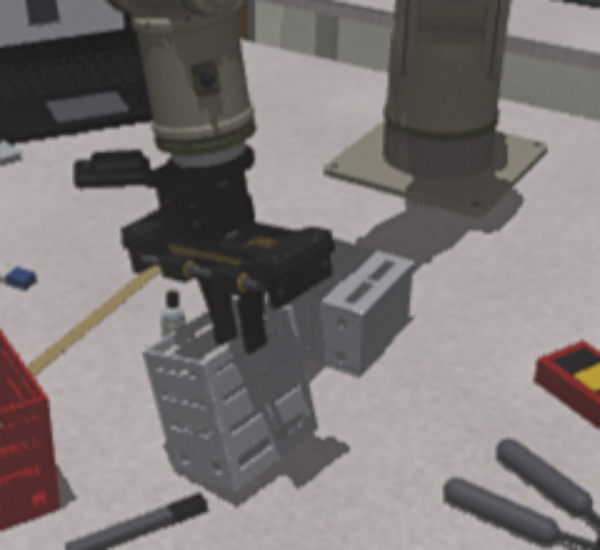

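The far crate is tipping cleanly, with the wall between the fingers at about (240,330) in the crop.

>>> apply_moves --increments '[{"xyz": [-9,0,-3],"rotation": [0,2.1,0],"grip": 179},{"xyz": [-19,0,-6],"rotation": [0,4.3,0],"grip": 179},{"xyz": [-29,0,-9],"rotation": [0,6.5,0],"grip": 179},{"xyz": [-38,0,-11],"rotation": [0,8.8,0],"grip": 179},{"xyz": [-48,0,-12],"rotation": [0,11.0,0],"grip": 179}]'

```text
time: 8.85
ee_pos: [0.6589, 0.0606, 0.1432]
eef_rot: [0.744, 0.64, 0.146, -0.126]
ft_force: [0.4, -1.0, -0.5]
width: 0.0262
```

```bash
python3 - <<'E'
from h import *
s=st(); print(np.round(s['joint_positions'],2))
plan((.6615,.081),-8.4,[44,48,52,56,60])
E
```

```text
t 8.85 p [0.659 0.061 0.143] F [ 0.4 -1.  -0.5] w 0.026
[[ 0.139  0.989  0.056]
 [ 0.915 -0.15   0.375]
 [ 0.379 -0.001 -0.925]]
[-0.25  0.47  0.38  1.56 -0.61  1.19  1.76]
44 [0.658 0.054 0.141] xyz [-7, 0, 0] rot [0.0, 2.2, -0.2]
48 [0.656 0.044 0.138] xyz [-17, 0, -2] rot [0.1, 4.4, -0.2]
52 [0.655 0.035 0.135] xyz [-27, 0, -3] rot [0.1, 6.6, -0.2]
56 [0.653 0.026 0.132] xyz [-37, 0, -3] rot [0.1, 8.8, -0.2]
60 [0.652 0.017 0.128] xyz [-47, 0, -2] rot [0.1, 11.1, -0.2]
```

>>> apply_moves --increments '[{"xyz": [-7,0,0],"rotation": [0,2.2,-0.2],"grip": 179},{"xyz": [-17,0,-2],"rotation": [0,4.4,-0.2],"grip": 179},{"xyz": [-27,0,-3],"rotation": [0,6.6,-0.2],"grip": 179},{"xyz": [-37,0,-3],"rotation": [0,8.8,-0.2],"grip": 179},{"xyz": [-47,0,-2],"rotation": [0,11.1,-0.2],"grip": 179}]'

```text
time: 9.48
ee_pos: [0.6524, 0.0166, 0.1274]
eef_rot: [0.725, 0.626, 0.218, -0.187]
ft_force: [0.1, 0.2, -0.9]
width: 0.0258
```

```bash
python3 - <<'E'
from h import *
s=st(); print(np.round(s['joint_positions'],2))
plan((.6615,.081),-8.4,[63,66,69,72,75])
im=cam('scene')['img']; cv2.imwrite('pics/s11c.png',cv2.resize(im[80:300,240:480],None,fx=2.5,fy=2.5))
E
```

```text
t 9.47 p [0.652 0.017 0.127] F [ 0.1  0.2 -0.9] w 0.026
[[ 0.121  0.989  0.082]
 [ 0.826 -0.146  0.545]
 [ 0.551  0.001 -0.835]]
[-0.06  0.52  0.34  1.59 -0.8   1.25  2.01]
63 [0.651 0.01  0.124] xyz [-7, 0, -1] rot [0.1, 1.6, 0.0]
66 [0.65  0.004 0.12 ] xyz [-15, 0, -1] rot [0.1, 3.3, 0.0]
69 [ 0.649 -0.002  0.116] xyz [-22, 0, -1] rot [0.1, 4.9, 0.0]
72 [ 0.648 -0.008  0.111] xyz [-30, 0, 0] rot [0.1, 6.6, 0.0]
75 [ 0.648 -0.014  0.106] xyz [-37, 0, 1] rot [0.1, 8.3, 0.0]
```

View pics/s11c.png

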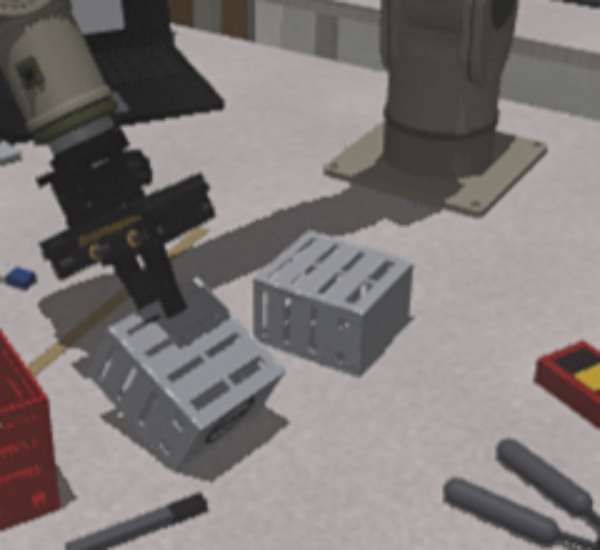

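>>> apply_moves --increments '[{"xyz": [-7,0,-1],"rotation": [0,1.6,0],"grip": 179},{"xyz": [-15,0,-1],"rotation": [0,3.3,0],"grip": 175},{"xyz": [-22,0,-1],"rotation": [0,4.9,0],"grip": 172},{"xyz": [-30,0,0],"rotation": [0,6.6,0],"grip": 170},{"xyz": [-37,0,1],"rotation": [0,8,0],"grip": 168}]'

```text
time: 10.15
ee_pos: [0.6469, -0.0167, 0.1041]
eef_rot: [0.709, 0.61, 0.268, -0.231]
ft_force: [-0.4, 0.3, -0.9]
width: 0.0295
```

```bash
python3 - <<'E'
from h import *
s=st(); print(np.round(s['joint_positions'],2))
plan((.6615,.081),-8.4,[78,81,84,87,90])
E
```

```text
t 10.15 p [ 0.647 -0.017  0.104] F [-0.4  0.3 -0.9] w 0.03
[[ 0.113  0.989  0.099]
 [ 0.74  -0.15   0.655]
 [ 0.663 -0.001 -0.749]]
[ 0.08  0.6   0.31  1.58 -0.92  1.32  2.17]
78 [ 0.647 -0.019  0.101] xyz [-4, 0, 1] rot [0.1, 1.8, -0.2]
81 [ 0.646 -0.024  0.096] xyz [-11, 0, 1] rot [0.1, 3.5, -0.2]
84 [ 0.645 -0.029  0.09 ] xyz [-19, 0, 2] rot [0.1, 5.2, -0.2]
87 [ 0.645 -0.034  0.084] xyz [-26, 0, 4] rot [0.1, 6.8, -0.2]
90 [ 0.644 -0.038  0.078] xyz [-33, 0, 6] rot [0.1, 8.5, -0.2]
```

>>> apply_moves --increments '[{"xyz": [-5,0,1],"rotation": [0,1,0],"grip": 166},{"xyz": [-12,0,1],"rotation": [0,2,0],"grip": 163},{"xyz": [-19,0,2],"rotation": [0,3,0],"grip": 160},{"xyz": [-26,0,4],"rotation": [0,3,0],"grip": 157},{"xyz": [-33,0,6],"rotation": [0,3,0],"grip": 155}]'

```text
time: 10.78
ee_pos: [0.6438, -0.0372, 0.0775]
eef_rot: [0.702, 0.603, 0.287, -0.247]
ft_force: [-0.2, -1.0, 0.9]
width: 0.0338
```

```bash
python3 - <<'E'
from h import *
s=st(); print(np.round(s['joint_positions'],2))
im=cam('scene')['img']; cv2.imwrite('pics/s12c.png',cv2.resize(im[80:300,240:480],None,fx=2.5,fy=2.5))
E
```

```text
t 10.78 p [ 0.644 -0.037  0.078] F [-0.2 -1.   0.9] w 0.034
[[ 0.107  0.989  0.104]
 [ 0.705 -0.149  0.693]
 [ 0.701 -0.001 -0.713]]
[ 0.14  0.67  0.29  1.57 -0.96  1.34  2.26]
```

View pics/s12c.png

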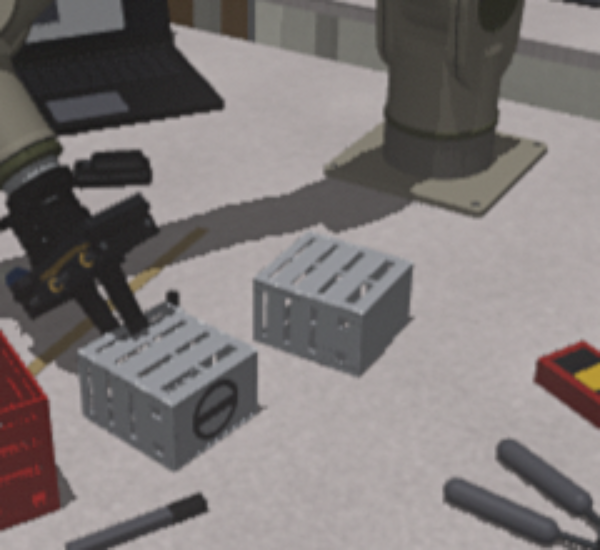

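The far crate is down. The stamp, a ring with a bar, shows on its underside at about (215,408) in the crop, and the near crate's underside is bare. I retreat the same way as before.

>>> apply_moves --increments '[{"xyz": [0,0,0],"rotation": [0,0,0],"grip": 115},{"xyz": [0,0,-10],"rotation": [0,0,0],"grip": 115},{"xyz": [0,0,-35],"rotation": [0,0,0],"grip": 115},{"xyz": [15,0,-75],"rotation": [0,-8,0],"grip": 115},{"xyz": [55,0,-120],"rotation": [0,-18,0],"grip": 150}]'

```text
time: 11.45
ee_pos: [0.6358, -0.0857, 0.2009]
eef_rot: [0.741, 0.633, 0.171, -0.148]
ft_force: [1.6, 2.0, 0.7]
width: 0.0435
```

```bash
cat >> h.py <<'E'
def lying(c,x0,x1,y0,y1):
    W=cloud(c); Z=W[...,2]
    m=(Z>.07)&(Z<.092)&(W[...,0]>x0)&(W[...,0]<x1)&(W[...,1]>y0)&(W[...,1]<y1)
    b=cv2.minAreaRect(W[m][:,:2].astype(np.float32)); print(np.round(b[0],3),np.round(b[1],3),round(b[2],1),'z',Z[m].mean(),Z[m].std()); print(np.round(cv2.boxPoints(b),3).tolist()); return b
E
python3 - <<'E'
from h import *
s=st(); print(np.round(s['joint_positions'],2))
c=cam('top','t13.png')
lying(c,.34,.52,0,.2); lying(c,.55,.76,-.12,.12)
E
```

```text
t 11.45 p [ 0.636 -0.086  0.201] F [1.6 2.  0.7] w 0.043
[[ 0.142  0.988  0.065]
 [ 0.887 -0.156  0.436]
 [ 0.44  -0.004 -0.898]]
[-0.02  0.46  0.43  1.47 -0.64  1.41  1.96]
[0.435 0.08 ] [0.12 0.13] 1.1 z 0.07969758355296656 0.002120643229471179
[[0.37400001287460327, 0.14399999380111694], [0.37599998712539673, 0.013000000268220901], [0.4959999918937683, 0.01600000075995922], [0.49399998784065247, 0.1459999978542328]]
[0.652 0.017] [0.13  0.121] 81.4 z 0.07995485559374058 0.0021513284040980706
[[0.5820000171661377, -0.03799999877810478], [0.7020000219345093, -0.0560000017285347], [0.722000002861023, 0.07199999690055847], [0.6019999980926514, 0.09000000357627869]]
```

View pics/t13.png

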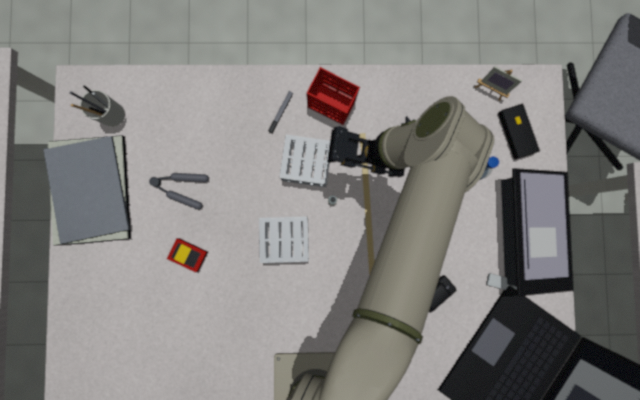

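```bash
cat >> h.py <<'E'
def rel2(q,yawdeg):
    s=r.read_state(); p0=np.array(s['ee_pos']); R0=R.from_quat(s['eef_rot'])
    y=np.radians(yawdeg); ex=np.array([np.cos(y),np.sin(y),0]); ey=np.array([-np.sin(y),np.cos(y),0])
    Rt=R.from_matrix(np.stack([ex,-ey,[0,0,-1]],1))
    print('goal xyz',np.round(R0.inv().apply(np.array(q)-p0)*1e3).astype(int).tolist(),'rot',np.round(np.degrees((R0.inv()*Rt).as_rotvec()),1).tolist())
E
python3 - <<'E'
from h import *
c=cam('top'); W=cloud(c); Z=W[...,2]
m=(Z>.007)&(Z<.03)&(W[...,0]>.73)&(W[...,0]<.95)&(W[...,1]>.03)&(W[...,1]<.16)
b=cv2.minAreaRect(W[m][:,:2].astype(np.float32)); print('marker',np.round(cv2.boxPoints(b),3).tolist())
c=cam('scene'); W=cloud(c); Z=W[...,2]
m=(Z>.007)&(Z<.03)&(W[...,0]>.5)&(W[...,0]<.6)&(W[...,1]>-.34)&(W[...,1]<-.23)
if m.any(): b=cv2.minAreaRect(W[m][:,:2].astype(np.float32)); print('eraser',np.round(cv2.boxPoints(b),3).tolist())
rel((.66,.13,.2),-8.4)
rel2((.664,.130,.2),-8.4)
E
```

```text
marker [[0.7360000014305115, 0.07699999958276749], [0.9160000085830688, 0.04800000041723251], [0.9300000071525574, 0.13500000536441803], [0.75, 0.164000004529953]]
eraser [[0.5370000004768372, -0.2590000033378601], [0.5400000214576721, -0.3070000112056732], [0.5669999718666077, -0.3050000071525574], [0.5630000233650208, -0.25699999928474426]]
goal xyz [186, -10, 100] rot [0.5, -26.5, 0.1]
goal xyz [186, -6, 101] rot [-20.4, -21.1, 88.4]
```

>>> apply_moves --increments '[{"xyz": [35,0,20],"rotation": [-2,-2.2,9.4],"grip": 100},{"xyz": [75,-1,40],"rotation": [-4.2,-4.4,18.8],"grip": 50},{"xyz": [115,-3,62],"rotation": [-6.5,-6.7,28.2],"grip": 50},{"xyz": [152,-4,82],"rotation": [-8.7,-9,37.6],"grip": 50},{"xyz": [186,-6,101],"rotation": [-10.9,-11.2,47],"grip": 50}]'

```text
time: 12.22
ee_pos: [0.6639, 0.1293, 0.1994]
eef_rot: [0.952, 0.283, 0.09, -0.075]
ft_force: [0.4, -0.3, 0.2]
width: 0.0691
```

```bash
python3 - <<'E'
from h import *
s=st(); print(np.round(s['joint_positions'],2))
rel2((.664,.130,.17),-8.4)
E
```

```text
t 12.22 p [0.664 0.129 0.199] F [ 0.4 -0.3  0.2] w 0.069
[[ 0.823  0.553  0.13 ]
 [ 0.526 -0.828  0.194]
 [ 0.215 -0.092 -0.972]]
[-0.58  0.38  0.53  1.55 -0.41  1.14  0.63]
goal xyz [-6, 2, 29] rot [-9.6, -9.9, 41.4]
```

>>> apply_moves --increments '[{"xyz": [-1,0,6],"rotation": [-2.2,-2.3,9.5],"grip": 50},{"xyz": [-3,1,12],"rotation": [-4.4,-4.5,19],"grip": 50},{"xyz": [-4,1,18],"rotation": [-6.6,-6.8,28.5],"grip": 50},{"xyz": [-5,2,24],"rotation": [-8.8,-9,38],"grip": 50},{"xyz": [-6,2,29],"rotation": [-9.6,-9.9,41.4],"grip": 50}]'

```text
time: 12.85
ee_pos: [0.6634, 0.1302, 0.1685]
eef_rot: [0.997, -0.075, -0.001, 0.001]
ft_force: [0.6, 0.1, 0.7]
width: 0.0697
```

```bash
python3 - <<'E'
from h import *
s=st(); print(np.round(s['joint_positions'],2))
rel2((.667,.115,.04),-8.4)
cam('scene','s15.png')
E
```

```text
t 12.85 p [0.663 0.13  0.169] F [0.6 0.1 0.7] w 0.07
[[ 0.989 -0.15  -0.002]
 [-0.15  -0.989 -0.001]
 [-0.002  0.001 -1.   ]]
[-0.73  0.55  0.68  1.42 -0.35  1.29 -0.18]
goal xyz [6, 14, 129] rot [0.1, 0.1, -0.2]
```

View pics/s15.png

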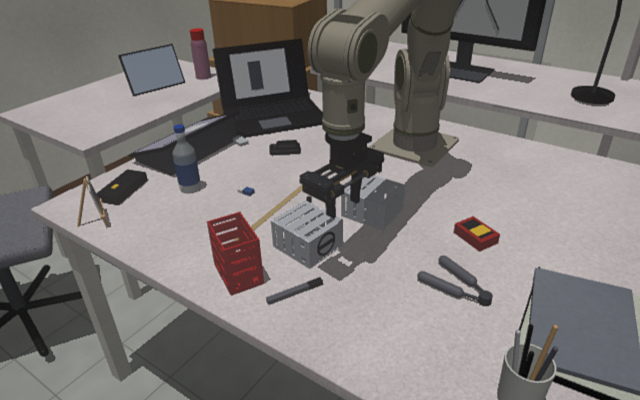

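>>> apply_moves --increments '[{"xyz": [4,2,40],"rotation": [0,0,0],"grip": 50},{"xyz": [5,2,85],"rotation": [0,0,0],"grip": 50},{"xyz": [5,2,128],"rotation": [0,0,0],"grip": 50},{"xyz": [5,8,128],"rotation": [0,0,0],"grip": 50},{"xyz": [5,18,128],"rotation": [0,0,0],"grip": 50}]'

```text
time: 13.52
ee_pos: [0.6657, 0.1107, 0.0414]
eef_rot: [0.997, -0.076, -0.001, 0.001]
ft_force: [0.0, 0.3, 0.7]
width: 0.07
```

```bash
python3 - <<'E'
from h import *
s=st(); print(np.round(s['joint_positions'],2))
lying(cam('top'),.55,.76,-.12,.12)
for y,a in ((.1,-8.4),(.08,-8),(.06,-7),(.04,-6),(.02,-5),(0,-4)): rel2((.667,y,.04),a)
E
```

```text
t 13.53 p [0.666 0.111 0.041] F [0.  0.3 0.7] w 0.07
[[ 0.989 -0.151 -0.002]
 [-0.151 -0.989 -0.001]
 [-0.002  0.001 -1.   ]]
[-0.67  0.67  0.63  1.53 -0.43  1.08 -0.1 ]
[0.652 0.016] [0.128 0.121] 81.2 z 0.07993367708276815 0.0022042594195692358
[[0.5820000171661377, -0.03799999877810478], [0.7020000219345093, -0.05700000002980232], [0.7210000157356262, 0.07000000029802322], [0.6019999980926514, 0.08900000154972076]]
goal xyz [2, 8, 2] rot [0.1, 0.0, -0.4]
goal xyz [5, 28, 2] rot [0.1, 0.0, -0.8]
goal xyz [8, 48, 2] rot [0.1, 0.0, -1.8]
goal xyz [12, 67, 2] rot [0.1, 0.0, -2.8]
goal xyz [15, 87, 2] rot [0.1, 0.0, -3.8]
goal xyz [18, 107, 2] rot [0.1, 0.0, -4.8]
```

>>> apply_moves --increments '[{"xyz": [1,10,1],"rotation": [0,0,-0.4],"grip": 50},{"xyz": [3,20,1],"rotation": [0,0,-0.4],"grip": 50},{"xyz": [5,33,1],"rotation": [0,0,-1],"grip": 50},{"xyz": [8,48,1],"rotation": [0,0,-1.8],"grip": 50},{"xyz": [11,63,1],"rotation": [0,0,-2.6],"grip": 50}]'

```text
time: 14.2
ee_pos: [0.6672, 0.0434, 0.0413]
eef_rot: [0.999, -0.054, -0.0, 0.001]
ft_force: [-0.7, 2.9, 2.2]
width: 0.0698
```

```bash
python3 - <<'E'
from h import *
s=st(); print(np.round(s['joint_positions'],2))
lying(cam('top'),.55,.76,-.16,.12)
im=cam('scene')['img']; cv2.imwrite('pics/s16c.png',cv2.resize(im[80:300,200:440],None,fx=2.5,fy=2.5))
for y,a in ((.045,-5.8),(0.03,-5),(.015,-4.2),(0,-3.4),(-.015,-2.6),(-.03,-1.8)): rel2((.667,y,.04),a)
E
```

```text
t 14.2 p [0.667 0.043 0.041] F [-0.7  2.9  2.2] w 0.07
[[ 0.994 -0.107 -0.001]
 [-0.107 -0.994 -0.002]
 [-0.001  0.002 -1.   ]]
[-0.58  0.66  0.62  1.55 -0.42  1.07  0.04]
[ 0.654 -0.047] [0.105 0.121] 83.7 z 0.07996681024160344 0.0022213716349041767
[[0.5879999995231628, -0.09200000017881393], [0.7089999914169312, -0.10499999672174454], [0.7200000286102295, -0.0010000000474974513], [0.6000000238418579, 0.012000000104308128]]
goal xyz [-1, -4, 1] rot [0.2, 0.0, -0.6]
goal xyz [1, 11, 1] rot [0.2, 0.0, -1.4]
goal xyz [3, 26, 1] rot [0.2, 0.0, -2.2]
goal xyz [4, 41, 1] rot [0.2, 0.0, -3.0]
goal xyz [6, 55, 1] rot [0.2, 0.0, -3.8]
goal xyz [8, 70, 2] rot [0.2, 0.0, -4.6]
```

View pics/s16c.png

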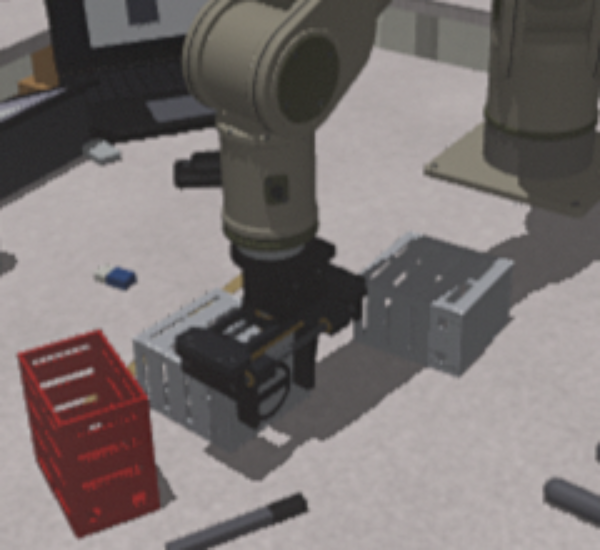

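```bash
python3 - <<'E'
from h import *
for x,y,a in ((.665,.03,-5.8),(.662,.015,-5.6),(.658,0,-5.2),(.654,-.015,-4.8),(.651,-.03,-4.4)): rel2((x,y,.04),a)
c=cam('scene');W=cloud(c);im=c['img'].astype(int)
m=(im[...,2]>im[...,1]+50)&(W[...,2]>.05)&(W[...,2]<.14)&(W[...,0]>.7)&(W[...,0]<.95)&(abs(W[...,1]+.05)<.13)
P=W[m]; print('red min x',P[P[:,0].argmin()],np.sort(P[:,0])[[3,10]])
E
```

```text
goal xyz [-1, 11, 1] rot [0.2, 0.0, -0.6]
goal xyz [-2, 26, 1] rot [0.2, 0.0, -0.8]
goal xyz [-4, 42, 1] rot [0.2, 0.0, -1.2]
goal xyz [-7, 57, 1] rot [0.2, 0.0, -1.6]
goal xyz [-8, 72, 2] rot [0.2, 0.0, -2.0]
red min x [ 0.77004966 -0.0856512   0.12502836] [0.77273938 0.7774729 ]
```

>>> apply_moves --increments '[{"xyz": [-1,11,1],"rotation": [0,0,-0.6],"grip": 50},{"xyz": [-2,26,1],"rotation": [0,0,-0.8],"grip": 50},{"xyz": [-4,42,1],"rotation": [0,0,-1.2],"grip": 50},{"xyz": [-7,57,1],"rotation": [0,0,-1.6],"grip": 50},{"xyz": [-8,72,1],"rotation": [0,0,-2.0],"grip": 50}]'

```text
time: 14.98
ee_pos: [0.6506, -0.0297, 0.0403]
eef_rot: [0.999, -0.038, -0.001, 0.002]
ft_force: [-1.0, 0.9, -1.2]
width: 0.0698
```

```bash
python3 - <<'E'
from h import *
s=st(); print(np.round(s['joint_positions'],2))
lying(cam('top','t17.png'),.55,.76,-.26,.12)
for x,y,a in ((.65,-.045,-4),(.65,-.06,-3.5),(.65,-.075,-3),(.65,-.09,-2.5),(.65,-.105,-2)): rel2((x,y,.04),a)
E
```

```text
t 14.97 p [ 0.651 -0.03   0.04 ] F [-1.   0.9 -1.2] w 0.07
[[ 0.997 -0.076 -0.001]
 [-0.076 -0.997 -0.003]
 [-0.001  0.003 -1.   ]]
[-0.49  0.63  0.63  1.61 -0.41  1.05  0.18]
[ 0.64  -0.125] [0.096 0.121] 85.5 z 0.08011984105859656 0.002164620862987385
[[0.5759999752044678, -0.1679999977350235], [0.6970000267028809, -0.1770000010728836], [0.7039999961853027, -0.08100000023841858], [0.5839999914169312, -0.07199999690055847]]
goal xyz [1, 12, 1] rot [0.3, 0.1, -0.5]
goal xyz [2, 27, 1] rot [0.3, 0.1, -1.0]
goal xyz [3, 42, 1] rot [0.3, 0.1, -1.5]
goal xyz [4, 57, 1] rot [0.3, 0.1, -2.0]
goal xyz [5, 72, 1] rot [0.3, 0.1, -2.5]
```

View pics/t17.png

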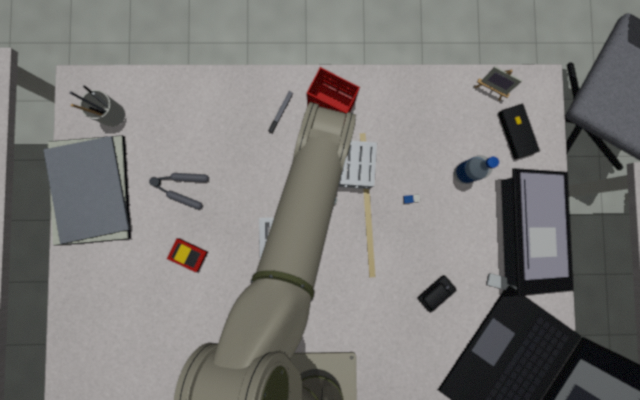

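>>> apply_moves --increments '[{"xyz": [1,12,1],"rotation": [0,0,-0.5],"grip": 50},{"xyz": [2,27,1],"rotation": [0,0,-1],"grip": 50},{"xyz": [3,42,1],"rotation": [0,0,-1.5],"grip": 50},{"xyz": [4,57,1],"rotation": [0,0,-2],"grip": 50},{"xyz": [5,72,1],"rotation": [0,0,-2.5],"grip": 50}]'

```text
time: 15.65
ee_pos: [0.6495, -0.106, 0.0397]
eef_rot: [1.0, -0.017, -0.001, 0.002]
ft_force: [0.4, 1.8, -0.1]
width: 0.0702
```

```bash
python3 - <<'E'
from h import *
s=st(); print(np.round(s['joint_positions'],2))
lying(cam('top','t18.png'),.55,.76,-.34,.12)
for x,y,a in ((.652,-.12,-1.5),(.654,-.135,-1),(.655,-.145,-.5),(.656,-.155,-.2),(.657,-.161,0)): rel2((x,y,.04),a)
E
```

```text
t 15.65 p [ 0.649 -0.106  0.04 ] F [ 0.4  1.8 -0.1] w 0.07
[[ 0.999 -0.034 -0.002]
 [-0.034 -0.999 -0.005]
 [-0.001  0.005 -1.   ]]
[-0.36  0.64  0.63  1.59 -0.41  1.05  0.34]
[ 0.642 -0.209] [0.08  0.119] 88.3 z 0.08009687570353236 0.0023268490432491852
[[0.5809999704360962, -0.24699999392032623], [0.699999988079071, -0.25], [0.7020000219345093, -0.17000000178813934], [0.5830000042915344, -0.16699999570846558]]
goal xyz [3, 11, 0] rot [0.4, 0.1, -0.6]
goal xyz [6, 26, 0] rot [0.4, 0.1, -1.1]
goal xyz [7, 36, 0] rot [0.4, 0.1, -1.6]
goal xyz [9, 46, 0] rot [0.4, 0.1, -1.9]
goal xyz [10, 52, 0] rot [0.4, 0.1, -2.1]
```

>>> apply_moves --increments '[{"xyz": [3,12,0],"rotation": [0,0,-0.6],"grip": 50},{"xyz": [6,27,0],"rotation": [0,0,-1.1],"grip": 50},{"xyz": [8,40,0],"rotation": [0,0,-1.6],"grip": 50},{"xyz": [9,49,0],"rotation": [0,0,-2],"grip": 50},{"xyz": [9,53,0],"rotation": [0,0,-2],"grip": 50}]'

```text
time: 16.32
ee_pos: [0.6561, -0.1629, 0.0403]
eef_rot: [1.0, -0.001, -0.001, 0.003]
ft_force: [-0.9, 1.6, 0.4]
width: 0.0701
```

>>> apply_moves --increments '[{"xyz": [0,-8,0],"rotation": [0,0,0],"grip": 50},{"xyz": [0,-25,0],"rotation": [0,0,0],"grip": 50},{"xyz": [0,-55,0],"rotation": [0,0,0],"grip": 50},{"xyz": [0,-60,-40],"rotation": [0,0,0],"grip": 50},{"xyz": [0,-60,-95],"rotation": [0,0,0],"grip": 50}]'

```text
time: 16.95
ee_pos: [0.6557, -0.0986, 0.1346]
eef_rot: [1.0, 0.001, -0.002, 0.003]
ft_force: [1.2, 0.0, -0.3]
width: 0.0698
```

```bash
python3 - <<'E'
from h import *
s=st(); print(np.round(s['joint_positions'],2))
c=cam('top','t19.png'); lying(c,.53,.76,-.38,-.1); lying(c,.34,.52,0,.2); cam('scene','s19.png')
E
```

```text
t 16.95 p [ 0.656 -0.099  0.135] F [ 1.2  0.  -0.3] w 0.07
[[ 1.     0.002 -0.004]
 [ 0.002 -1.    -0.006]
 [-0.004  0.006 -1.   ]]
[-0.4   0.55  0.67  1.49 -0.35  1.22  0.32]
[ 0.651 -0.243] [0.128 0.12 ] 89.1 z 0.08021021453767582 0.002203277840677701
[[0.5899999737739563, -0.3050000071525574], [0.7110000252723694, -0.3070000112056732], [0.7129999995231628, -0.18000000715255737], [0.5920000076293945, -0.17800000309944153]]
[0.435 0.084] [0.121 0.12 ] 89.6 z 0.07973479197847672 0.0020616101779055295
[[0.37400001287460327, 0.024000000208616257], [0.49399998784065247, 0.023000000044703484], [0.4950000047683716, 0.14499999582767487], [0.375, 0.14499999582767487]]
```

View pics/t19.png

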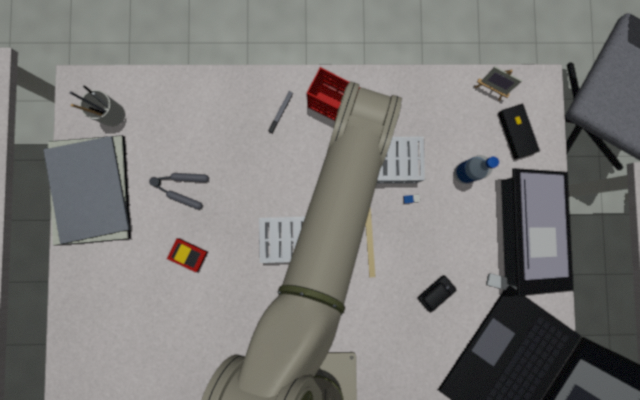

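View pics/s19.png

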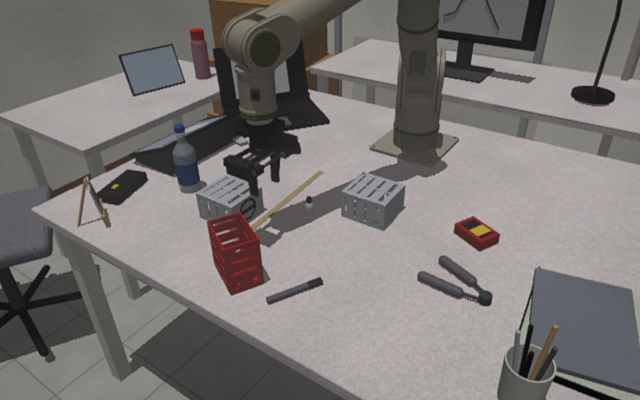

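>>> apply_moves --increments '[{"xyz": [0,0,-40],"rotation": [0,0,0],"grip": 50},{"xyz": [0,-30,-80],"rotation": [0,0,0],"grip": 50},{"xyz": [0,-60,-100],"rotation": [0,0,0],"grip": 50},{"xyz": [0,-60,-100],"rotation": [0,0,0],"grip": 50}]'

```text
time: 17.55
ee_pos: [0.6598, -0.0352, 0.2423]
eef_rot: [1.0, 0.003, 0.005, 0.002]
ft_force: [-0.1, 0.3, -0.6]
width: 0.0697
```

```bash
python3 - <<'E'
from h import *
s=st()
c=cam('top'); lying(c,.53,.76,-.38,-.1)
W=cloud(c); Z=W[...,2]
for n,a in dict(water=(.55,.69,-.52,-.36,.05),eraser=(.52,.58,-.32,-.25,.005),mouse=(.2,.35,-.43,-.28,.01)).items():
    m=(Z>a[4])&(W[...,0]>a[0])&(W[...,0]<a[1])&(W[...,1]>a[2])&(W[...,1]<a[3]); b=cv2.minAreaRect(W[m][:,:2].astype(np.float32)); print(n,np.round(b[0],3),np.round(b[1],3))
c=cam('scene'); W=cloud(c); Z=W[...,2]
m=(Z>.02)&(abs(W[...,0]-.543)<.035)&(abs(W[...,1]+.055)<.035); print('ink',W[m].mean(0),Z[m].max())
print(r.close_job())
E
```

```text
t 17.55 p [ 0.66  -0.035  0.242] F [-0.1  0.3 -0.6] w 0.07
[[ 1.     0.006  0.011]
 [ 0.006 -1.    -0.004]
 [ 0.011  0.005 -1.   ]]
[ 0.652 -0.241] [0.13 0.12] 89.4 z 0.08016771983097512 0.0022002632616604876
[[0.5910000205039978, -0.3059999942779541], [0.7110000252723694, -0.3070000112056732], [0.7120000123977661, -0.1770000010728836], [0.5920000076293945, -0.17499999701976776]]
water [ 0.619 -0.438] [0.063 0.057]
eraser [ 0.549 -0.29 ] [0.058 0.045]
mouse [ 0.275 -0.351] [0.061 0.105]
ink [ 0.55583967 -0.04734038  0.08757198] 0.34240377801796057
the job is handed in; nothing more can be done
None
```

The job is handed in. Both crates were tipped over and laid on their sides with the fingers guiding the rim. The far crate had the stamp, so I pushed it across the tape; the near one stays lying on the left. It took about 17.6 s of the 72 s allowed.

**Stamped crate:** it lies flat, with its top at 80 mm and its middle at about (0.652, −0.241). That is about 90 mm beyond the tape's middle, where 60 mm was needed.

**Other crate:** it lies flat with its middle at about (0.435, 0.080), roughly 240 mm left of the tape. In the last look the arm partly hid it, so that look gave about 0.084 for y.

**Bystanders:**
- The water bottle and the mouse measured exactly where they started.
- The eraser read within about 6 mm of its start. The crate stopped about 24 mm short of it, so I take that as measurement noise.
- My last ink measurement is not valid because the arm got into the mask. In the last scene picture the bottle still stands in its place.
- I did not re-measure the card box, exerciser, marker or red crate. In the last pictures they look unmoved.

The gripper was open and clear of everything at the end. Forces stayed under about 4 N in every reading I took.

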